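# Re-home a vial carousel by its recessed button

## Robot

A 6-joint arm with a two-finger parallel gripper is mounted at the origin on the work surface; the furniture and walls round the work are solid. World frame = base frame: x ahead of the robot, y to its left, z up, the work surface at z = 0. Lengths are in m, angles in degrees, forces in N, time in s.
With the tool pointing down it reaches from about 0.4 to 0.825 m from the base axis. Payload 7 kg.
Tool frame: the origin (TCP) lies midway between the tips of the shut fingers; the grasp point (between the pads) lies 19 mm behind it; z points along the fingers, y is the line along which they close (so a half turn about z gives the same grasp; the last joint's range is limited). The gripper opens to 88 mm and grips with 3 to 60 N. Pads are 19 mm wide; open, the fingers measure 130 mm over their backs; the gripper's body (78 mm by 193 mm) begins 47 mm behind the grasp point.
Start: joints at [-58.78, 20.546, 0.682, 0, -70.136, -16.507], TCP at [0.171, -0.653, 0.227] pointing down, gripper open.
Joint ranges: [-176.03, 176.03], [-82.01, 121.73], [-58.28, 71.71], [-173.87, 95.51], [-174.79, -0.11], [-173.66, 173.66]. Speed limits (degrees/s): [136.94, 136.94, 172.46, 180, 180, 180].

## Interface

Orientations are given as a 3x3 rotation matrix whose columns are the frame's x, y, z axes.
In Python, from rig import robot gives the robot as it stands. Calls block until the motion is done:
- robot.goto(position, orientation): joint-space move of the TCP to a pose.
- robot.servo_line(position, ori=None, speed=0.15): straight line of the TCP; ori=None keeps the orientation; speed is the mean speed in m/s.
- robot.movej(angles): joint-space move.
- robot.move_gripper(opening): opening from 0.0 (shut) to 1.0 (fully open); the grip force is fixed at half the most; returns when the fingers have stopped.
- robot.dwell(seconds).
- robot.ik(position, orientation): joint angles nearest the present ones, or None.
- robot.grab_frame(name): name is "scene" or "top" or "wrist"; returns (picture, depth): 420x560x3 uint8, red, green, blue; 420x560 float32, m along the optical axis (not along the pixel's ray), 0 where there is no reading.
- robot.camera_info(name): a dict with "vfov" (degrees; the focal length in pixels is half the picture's height over the tangent of half this angle, whatever the lens; pixels are square), "cx", "cy" (the principal point, pixels), "k1" (the pictures are not rectified: a ray, as slopes to the right and down, at radius r is drawn at 1 + k1 r^2 times it, then the intrinsics apply), "view" (4x4, takes a point from world to camera coordinates); the wrist camera has in their place "T_tool_cam" (4x4, takes a point from camera to tool coordinates, whose origin is the TCP and whose axes are the flange's). Camera axes: x right, y down, z forward; pixel columns grow to the right and rows downward; lengths in m; the calibration is good to about 2 mm. A picture is of the moment at which its call begins: read the wrist's pose just before it. camera_info takes no time and is no camera call.
A pose or a line that the arm cannot do raises robot.Unreachable and nothing moves.
- robot.job_done(): hands the job in; it is judged then, once.
Readings, each from a call of its own:
- robot.read_t(): time.
- robot.read_qpos(): joint angles.
- robot.read_qvel(): joint speeds.
- robot.read_effort(): joint torques, N m.
- robot.read_position(): TCP position.
- robot.read_tcp_rot(): TCP orientation.
- robot.read_force(): force on the tool from outside, world axes, zero at the start.
- robot.read_ft_torque(): the same for the moment, N m.
- robot.read_grip_width(): opening from 0.0 (shut) to 1.0 (fully open).
- robot.read_finger_force(): force on a finger pad.
Only numpy, scipy, OpenCV 4.12 (cv2) and the standard library are available. Lean on these libraries where they do the work, as an engineer would, in place of code of your own. Each camera call takes 0.05 s, during which the arm holds its last target. There are 200 camera calls.

## Task

The vial carousel has lost its home position after a jam. By its upright finger knob, turn it clockwise (seen from above) through at least one full turn to show that nothing catches, and stop it where its small open through-hole stands over the recessed button in the base. Then take the slim stylus out of the tool stand, reach its tip down through the hole and press the button fully down, and finish there, still gripping the stylus and holding the button down; leave the screwdriver and the loose vial where they stand.

Things in the scene. Friction and masses are not known exactly. Their poses are not given: they have to be found in the camera images.
- carousel_unit: Fixed bench instrument: rounded base, white below and grey on top, 220 x 190 mm, top face 52 mm above the bench, under a horizontal aluminium carousel disc. Origin on the bench below the carousel's axis; front (-x, 125 mm from axis to edge) has a display strip; other edges 95 mm from the axis; z up. Stands at a yaw up to 0.3 rad either way.
- carousel_centre (a point): On the carousel's axis at the disc's upper face, 72 mm above the bench; axes of carousel_unit, does not turn. Disc: 172 mm diameter, 12 mm thick. On a 62 mm radius it carries the knob, the open hole across from it, and six fixed capped vials (12 mm diameter, tops 91 mm above the bench) 36, 72 and 108 degrees either side of the hole. Hub cap to 89 mm.
- carousel (a joint): Turn of the carousel in rad, growing CLOCKWISE seen from above, unlimited, not wrapped. At 0 and every whole turn (6.283, 12.566) its hole stands over the button. Starts between -2.6 and -0.3, so a full turn and on to home is 6.283. Light to turn (0.04 N m friction), stays where it is left; a pin in the hole can drag it.
- knob_grip (a point): Grip point on the finger knob's axis, 95 mm above the bench, 62 mm from the carousel's axis, in direction (yaw of carousel_unit) - (joint carousel), anticlockwise from world x. Black upright cylinder, 16 mm diameter, 75 to 108 mm above the bench, spinning freely on its own pin, so a gripper leads it round without turning itself. Nearest vial 73 mm off.
- aperture (a point): Centre of the upper rim of the carousel's small open through-hole: 10 mm diameter with a 1.5 mm chamfer, 12 mm deep, 62 mm from the axis, across from the knob. The only open hole in the disc. z up.
- button_rest (a point): Centre of the recessed button's top face at rest, 47 mm above the bench, 25 mm below the disc's upper face; stays put when the button moves. White button, 8 mm, in a 10 mm hole in the base's top (52 mm), 62 mm from the carousel's axis on the unit's front (-x) side. Seen only through the carousel's hole when that stands over it.
- reset_button (a joint): Travel of the button, m: 0 at rest, 0.004 fully down. Spring: 1.4 N to start, 5 N fully down; it comes back up when let go.
- tool_stand: Fixed grey two-deck rack, 140 x 56 mm, long along its own y, top deck 64 mm above the bench, three 8 mm holes at y = -45, 0, +45 mm. The stylus stands in one end hole, the screwdriver in the other, the middle one is empty. Origin on the bench at its centre, z up.
- stylus: Slim upright stylus, 30 g: round aluminium handle, 13 mm diameter, dark grooves, 62 mm long, 15 mm collar at its foot; below it a steel pin, 5 mm diameter, 48 mm long, round tip. Origin at the collar's underside, which rests on the stand's top deck (64 mm), pin in the hole; z up along the handle. Grip 35 to 45 mm above the origin; lift 50 mm to clear the stand.
- stylus_tip (a point): The tip of the stylus's pin, 48 mm below its origin along its own z.
- screwdriver: Short stubby screwdriver standing in the other end hole: fat black fluted handle, 27 mm diameter, 76 mm long, 6 mm blade shaft. Origin at the handle's lower end. Not used.
- vial: Loose reagent vial with a blue cap, 26 mm diameter, 58 mm high, upright on the bench on the robot's side of the tool stand. Origin under its centre. Not used.

How it is judged (in metres and radians):
On the way, in this order (a step that is already met when the one before it is completed fails the run):
1. the carousel has been turned clockwise through a full turn and on to its home position (value of joint carousel above 6.18 rad), for 0.2 s.
2. the stylus, through the hole, presses the button down (value of joint reset_button above 0.003 m and distance between stylus_tip and button_rest below 0.009 m), for 0.2 s.
At the end, for the whole second after the job is handed in: The carousel has gone a full turn clockwise and stands with its hole over the button (joint above 6.18, the pin in the hole); the button is at least 3 mm down of its 4 mm, pressed by the stylus's tip (more than 1.5 N) while the fingers grip the stylus (more than 3 N) (all of step 2 and value of joint carousel above 6.18 rad and contact force between stylus and the fingers above 3 N and contact force between stylus and reset_button above 1.5 N); the arm keeps its last pose, push and grip.
It fails at once if the screwdriver or the loose vial is moved more than 30 mm (distance of any of screwdriver, vial from where it was at the start of the episode above 0.03 m).
It also fails if it takes over 72 s, if anything falls off the work surface, if the arm or the gripper's body presses on something with over 40 N, if the wrist force passes 120 N, or if a joint passes its speed limit or range.

## Working session

There is one attempt and no reset: what is moved stays moved. The work goes in short steps, each a Python script; the robot and the scene stay as the last script left them, time stands still between calls to the robot, and variables do not carry over. Pictures are saved under pics/ and viewed, at most 10 in all, crops included, and the job is handed in when it is done.

```bash
mkdir -p pics; ls
cat > h.py <<'E'
import numpy as np, cv2
from rig import robot
def f_of(i): return 210/np.tan(np.radians(i["vfov"])/2)
def Tcam(name):
    i=robot.camera_info(name)
    if name!="wrist": return i,np.linalg.inv(np.array(i["view"]))
    T=np.eye(4);T[:3,:3]=robot.read_tcp_rot();T[:3,3]=robot.read_position()
    return i,T@np.array(i["T_tool_cam"])
def ray(i,u,v):
    f=f_of(i);d=np.array([(u-i["cx"])/f,(v-i["cy"])/f]);s=d.copy()
    for _ in range(20): s=d/(1+i["k1"]*(s@s))
    return np.array([s[0],s[1],1])
def onplane(i,T,u,v,z):
    d=T[:3,:3]@ray(i,u,v);o=T[:3,3];return o+d*(z-o[2])/d[2]
def proj(i,T,p):
    c=np.linalg.inv(T)@np.append(p,1);s=c[:2]/c[2];s=s*(1+i["k1"]*(s@s));f=f_of(i)
    return s[0]*f+i["cx"],s[1]*f+i["cy"]
def R(a):
    "tool down, finger closing line y at world angle a(deg)"
    a=np.radians(a);y=np.array([np.cos(a),np.sin(a),0]);z=np.array([0,0,-1.]);return np.column_stack([np.cross(y,z),y,z])
E
python3 - <<'E'
from h import *
for n in ("top","scene"):
    i,T=Tcam(n);im,d=robot.grab_frame(n);cv2.imwrite(f"pics/{n}0.png",im[:,:,::-1]);np.save(f"pics/{n}0.npy",d)
    print(n,i["vfov"],i["k1"],T.round(3).tolist())
i=robot.camera_info("wrist");print(i);print(robot.read_tcp_rot(),robot.read_t())
E
```

```text
pics
top 56.41968673073935 -0.0037537212938767773 [[0.029, -0.996, 0.085, 0.401], [-0.999, -0.032, -0.026, 0.01], [0.029, -0.084, -0.996, 1.048], [0.0, 0.0, 0.0, 1.0]]
scene 48.43755402999774 -0.0015666197135038513 [[-0.52, -0.412, 0.748, -0.419], [-0.854, 0.271, -0.444, 0.522], [-0.02, -0.87, -0.493, 0.702], [0.0, 0.0, 0.0, 1.0]]
{'vfov': 68.4654513244884, 'cx': 273.137070821734, 'cy': 213.66751215073782, 'k1': -0.0008541218713834414, 'T_tool_cam': array([[ 5.55400755e-04, -9.58272156e-01, -2.85856898e-01,
         7.64853137e-02],
       [ 9.99999599e-01,  3.31240103e-04,  8.32522728e-04,
         3.65350136e-05],
       [-7.03096081e-04, -2.85857246e-01,  9.58271955e-01,
        -1.58935289e-01],
       [ 0.00000000e+00,  0.00000000e+00,  0.00000000e+00,
         1.00000000e+00]])}
[[-9.67249657e-01 -2.53826459e-01 -4.79569317e-04]
 [-2.53826890e-01  9.67248634e-01  1.41060256e-03]
 [ 1.05814515e-04  1.48613243e-03 -9.99998890e-01]] 0.1
```

View pics/top0.png

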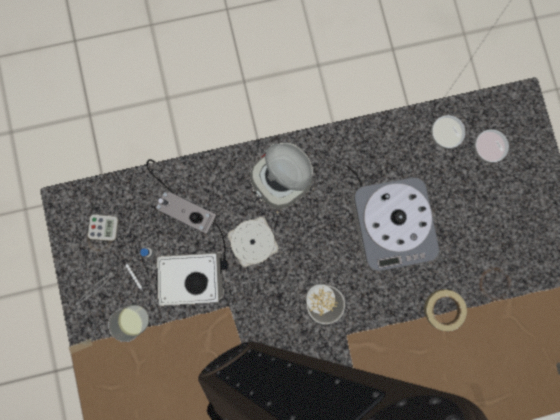

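View pics/scene0.png

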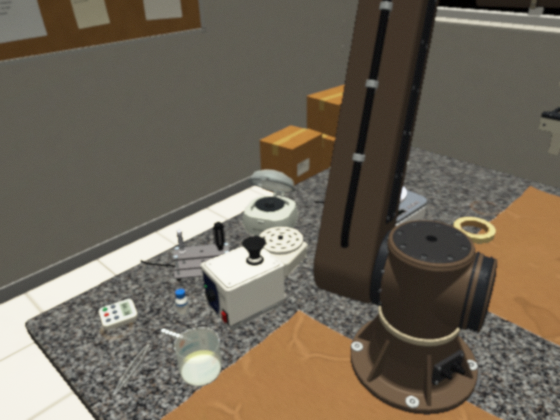

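The top view shows the carousel with its hub at about (398,216). The tool stand is near (186,211), with the stylus at about (162,201), the screwdriver at about (196,217) and the blue vial at (146,253). Next I'll bring the wrist camera over the carousel.

Run:
```python
from h import *
i,T=Tcam("top")
for n,u,v,z in (("hub",398,216,.089),("sty",162,201,.126),("scr",197,217,.14),("vial",146,253,.058),("standmid",186,211,.064)):
    p=onplane(i,T,u,v,z);print(n,p.round(3),np.hypot(*p[:2]).round(3))
im=cv2.imread("pics/top0.png")[165:285,335:460];cv2.imwrite("pics/topc.png",cv2.resize(im,None,fx=4.8,fy=4.8,interpolation=cv2.INTER_CUBIC))
c=onplane(i,T,398,216,.08)
# wrist view from above the carousel, camera roughly over it
for z in (.36,.33):
  for yaw in (0,180,90,-90,45,-45,135,-135):
    Rr=R(yaw);off=Rr@np.array([.0765-.286*.2,0,0]);
    p=np.array([c[0],c[1],z])-off; q=robot.ik(p,Rr); print(z,yaw,p.round(3),None if q is None else np.round(q))
```

```text
hub [ 0.473 -0.31   0.089] 0.566
sty [0.488 0.262 0.126] 0.554
scr [0.453 0.176 0.14 ] 0.485
vial [0.363 0.313 0.058] 0.48
standmid [0.471 0.218 0.064] 0.519
0.36 0 [ 0.474 -0.332  0.36 ] [ -16.    8.    1.    0.  -83. -164.]
0.36 180 [ 0.474 -0.294  0.36 ] [-12.   6.  -1.   0. -83.  12.]
0.36 90 [ 0.493 -0.313  0.36 ] [-13.   9.   2.   0. -83. -77.]
0.36 -90 [ 0.455 -0.313  0.36 ] [-14.   6.  -2.   0. -83. 104.]
0.36 45 [ 0.488 -0.326  0.36 ] [ -15.    9.    2.    0.  -83. -120.]
0.36 -45 [ 0.46  -0.326  0.36 ] [-15.   7.  -0.   0. -83. 150.]
0.36 135 [ 0.488 -0.299  0.36 ] [-12.   8.   0.   0. -83. -33.]
0.36 -135 [ 0.46  -0.299  0.36 ] [-13.   5.  -2.   0. -83.  58.]
0.33 0 [ 0.474 -0.332  0.33 ] [ -16.    9.   -2.    0.  -79. -164.]
0.33 180 [ 0.474 -0.294  0.33 ] [-12.   7.  -4.   0. -79.  12.]
0.33 90 [ 0.493 -0.313  0.33 ] [-13.   9.  -1.   0. -79. -77.]
0.33 -90 [ 0.455 -0.313  0.33 ] [-14.   6.  -5.   0. -79. 104.]
0.33 45 [ 0.488 -0.326  0.33 ] [ -15.    9.   -1.    0.  -80. -120.]
0.33 -45 [ 0.46  -0.326  0.33 ] [-15.   7.  -4.   0. -79. 150.]
0.33 135 [ 0.488 -0.299  0.33 ] [-12.   8.  -3.   0. -79. -33.]
0.33 -135 [ 0.46  -0.299  0.33 ] [-13.   6.  -5.   0. -79.  58.]
```

View pics/topc.png

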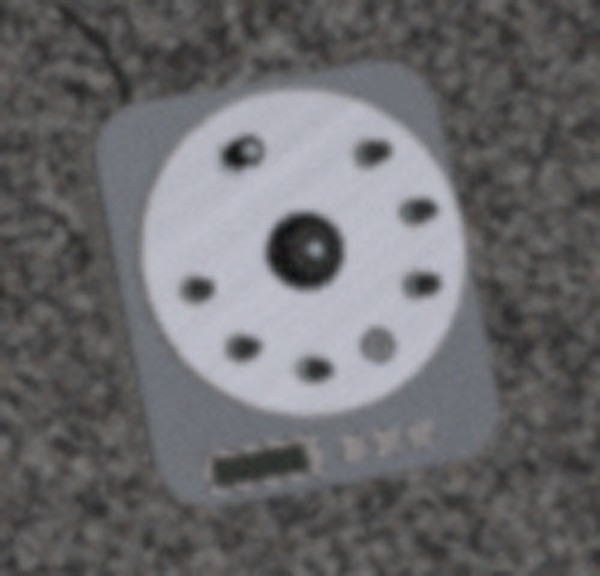

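The crop shows the knob at the upper left (242,152), the open hole (grey) at the lower right (378,345), and the display on the front edge. Next are close wrist views of the carousel and the tool stand.

Run:
```python
from h import *
def shot(c,z,yaw,name):
    Rr=R(yaw);p=np.array([c[0],c[1],z])-Rr@np.array([.0765-.286*.25,0,0])
    robot.goto(p,Rr);robot.dwell(.3)
    i,T=Tcam("wrist");im,d=robot.grab_frame("wrist");cv2.imwrite(f"pics/{name}.png",im[:,:,::-1]);np.savez(f"pics/{name}.npz",T=T,d=d)
    print(robot.read_t())
q=robot.read_qpos()
# lift first along the start pose
p=np.array(robot.read_position());
robot.servo_line([p[0],p[1],.33],speed=.3)
shot((.473,-.312),.33,90,"wc")
shot((.471,.218),.36,90,"ws")
```

```text
2.6167
4.8833
```

View pics/wc.png

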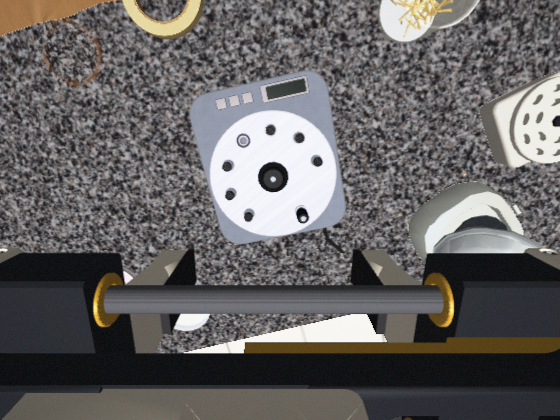

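View pics/ws.png

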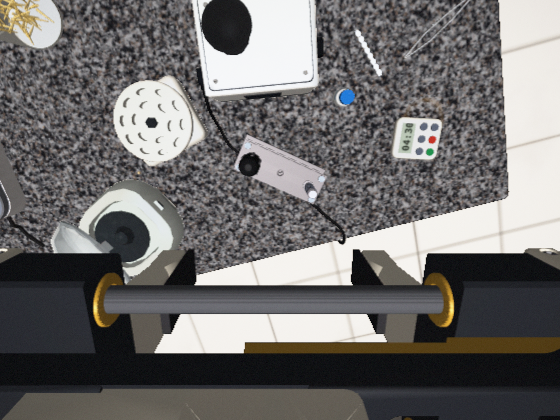

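In the wrist view of the carousel, the hub is at (273,177), the hole at (243,141) and the knob at (303,214). In the stand view, the stylus is at (311,188), the empty hole at (280,173), the screwdriver at (250,165) and the vial at (346,97). Now I'll extract the numbers.

Run:
```python
from h import *
from scipy.optimize import least_squares
i=robot.camera_info("wrist")
def circ(P):
    r=least_squares(lambda s:np.hypot(P[:,0]-s[0],P[:,1]-s[1])-s[2],[*P.mean(0),.05],loss="soft_l1",f_scale=.001);return r.x
def load(n): return cv2.imread(f"pics/{n}.png"),np.load(f"pics/{n}.npz")["T"],np.load(f"pics/{n}.npz")["d"]
def big(m,seed):
    n,l,_,_=cv2.connectedComponentsWithStats(m);return (l==l[seed[1],seed[0]]).astype(np.uint8)
def W(T,c,z): return np.array([onplane(i,T,u,v,z)[:2] for u,v in c.reshape(-1,2)])
im,T,d=load("wc");g=cv2.cvtColor(im,6);hsv=cv2.cvtColor(im,40)
print("pix disc",im[190,240],"base",im[110,215],"hole",im[141,243])
m=big((g>185).astype(np.uint8),(240,190));c=max(cv2.findContours(m,0,1)[0],key=cv2.contourArea)
C=circ(W(T,c,.072));print("disc",C.round(4))
# hole
crop=g[130:153,232:255];print(crop[::2,::2])
# base
b=cv2.inRange(hsv,(100,15,70),(130,110,200));b[m>0]=255
b=cv2.morphologyEx(b,cv2.MORPH_OPEN,np.ones((5,5)));b=big((b>0).astype(np.uint8),(215,110))
c=max(cv2.findContours(b,0,1)[0],key=cv2.contourArea);P=W(T,c,.052)
r=cv2.minAreaRect((P*1000).astype(np.float32));print("base rect",r)
for n,z in (("knob",.108),):
    print(n,onplane(i,T,303,211,z).round(4))
print("hole ray",onplane(i,T,243,141,.072).round(4))
im,T,d=load("ws");hsv=cv2.cvtColor(im,40)
print("mid hole",onplane(i,T,280,173,.064).round(4),"sty top",onplane(i,T,309,184,.126).round(4),"vial",onplane(i,T,347,97,.058).round(4))
big1=np.hstack([cv2.resize(load("wc")[0][120:230,215:335],(440,403),interpolation=2),cv2.resize(im[130:210,230:330],(360,403*0+288),interpolation=2) if 0 else cv2.copyMakeBorder(cv2.resize(im[130:210,230:330],(360,288),interpolation=2),0,115,0,0,0)])
cv2.imwrite("pics/zoom.png",big1)
```

```text
pix disc [251 246 245] base [175 158 150] hole [175 158 151]
disc [ 0.4725 -0.3125  0.0856]
[[246 243 245 246 245 242 243 244 244 244 244 244]
 [243 244 247 245 243 244 243 244 243 243 243 244]
 [245 247 245 234 129  96 112 160 242 243 244 246]
 [247 245 239 104 184 224 218 143 146 244 245 246]
 [245 243 200 137 196 154 157 204  88 228 245 243]
 [244 244 191 163 144 159 160 178 151 203 243 245]
 [244 243 220 130 154 156 157 187 124 195 245 246]
 [244 243 241  89 170 212 212 158 108 244 245 246]
 [243 243 244 233 117 103 103 128 232 246 247 245]
 [243 245 244 245 245 236 238 244 245 246 245 247]
 [244 244 246 245 243 245 245 245 247 245 246 243]
 [244 246 245 243 244 246 246 245 246 245 242 243]]
base rect ((458.6438903808594, -315.5439147949219), (219.75247192382812, 189.6032257080078), 11.940196990966797)
knob [ 0.5112 -0.2735  0.108 ]
hole ray [ 0.4256 -0.3515  0.072 ]
mid hole [0.4724 0.2284 0.064 ] sty top [0.4768 0.2645 0.126 ] vial [0.3665 0.3217 0.058 ]
```

View pics/zoom.png

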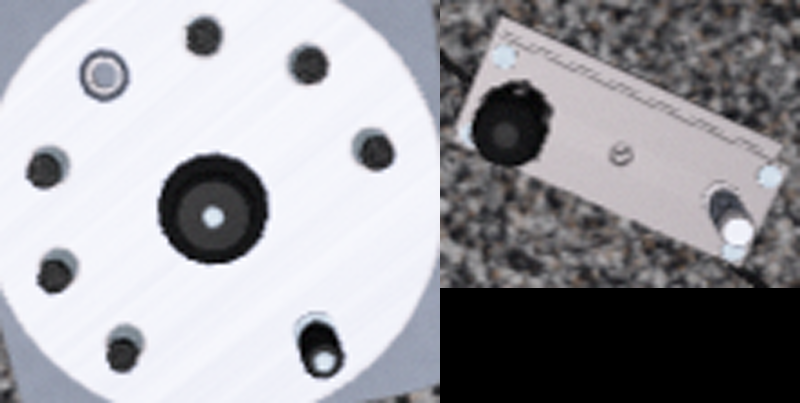

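The checks agree with the given sizes: disc radius 85.6 mm, base 219.8 × 189.6 mm, and the two centre estimates are within 1 mm. Unit yaw is about 11.9°. Next I'll refine the hole, knob and stylus positions and check how high the surrounding objects stand.

Run:
```python
from h import *
i=robot.camera_info("wrist")
z=np.load("pics/wc.npz");T,d=z["T"],z["d"];g=cv2.cvtColor(cv2.imread("pics/wc.png"),6)
m=np.zeros_like(g);m[128:155,230:257]=(g[128:155,230:257]<215)*255
c=max(cv2.findContours(m,0,1)[0],key=cv2.contourArea);(u,v),r=cv2.minEnclosingCircle(c);M=cv2.moments(c)
h=onplane(i,T,M["m10"]/M["m00"],M["m01"]/M["m00"],.072)[:2]
C=np.array([.4729,-.3125]);print("hole",h.round(4),u,v,r,"r",np.hypot(*(h-C)),"ang",np.degrees(np.arctan2(*(C-h)[::-1])))
k=onplane(i,T,215+322/3.667,120+360/3.667,.108)[:2];print("knob",k.round(4),np.hypot(*(k-C)),np.degrees(np.arctan2(*(k-C)[::-1])))
def high(n,zmin,off):
    z=np.load(f"pics/{n}.npz");T,d=z["T"],z["d"];out=[]
    for v in range(0,245,3):
        for u in range(0,560,3):
            if d[v,u]>0:
                p=T@np.append(ray(i,u,v)*d[v,u],1)
                if p[2]>zmin: out.append(p[:3])
    out=np.array(out);print(n,len(out));
    if len(out):
        b={}
        for p in out: b.setdefault(tuple((p[:2]//.04*.04).round(2)),[]).append(p[2])
        print({tuple(map(float,k)):round(float(max(v)),2) for k,v in b.items()})
high("wc",.12,0)
high("ws",.12,0)
z=np.load("pics/ws.npz");T=z["T"]
f=lambda a,b,h:onplane(i,T,230+(a-440)/3.6,130+b/3.6,h)[:2]
mid=f(621,153,.064);top=f(739,231,.126);foot=f(720,193,.066)
print("mid",mid.round(4),"top",top.round(4),"foot",foot.round(4),np.hypot(*(top-mid)),np.degrees(np.arctan2(*(top-mid)[::-1])))
for ang in (100,115,135,150):
    for a in (0,90,180,270):
        p=C+.062*np.array([np.cos(np.radians(a)),np.sin(np.radians(a))]);q=robot.ik([*p,.079],R(ang));print(ang,a,None if q is None else np.round(q))
```

```text
hole [ 0.4245 -0.3516] 243.0 140.0 7.280210018157959 r 0.06225958746337819 ang 38.90664684192718
knob [ 0.5209 -0.2735] 0.06179928522774481 39.09760310965908
wc 126
{(0.52, -0.08): 0.16, (0.52, -0.04): 0.16}
ws 392
{(0.28, 0.12): 0.16, (0.28, 0.16): 0.16, (0.32, 0.12): 0.16, (0.32, 0.16): 0.16, (0.32, 0.2): 0.12, (0.44, 0.16): 0.14, (0.48, 0.24): 0.13, (0.52, -0.08): 0.16, (0.52, -0.04): 0.17, (0.52, 0.0): 0.17}
mid [0.4717 0.2288] top [0.4903 0.2702] foot [0.488  0.2698] 0.045391874257086046 65.86969416359813
100 0 [-12.  23. -17.   0. -50. -68.]
100 90 [ -7.  16. -28.   0. -46. -73.]
100 180 [-15.  14. -30.   0. -46. -65.]
100 270 [-20.  21. -19.   0. -49. -60.]
115 0 [-12.  23. -17.   0. -50. -53.]
115 90 [ -7.  16. -28.   0. -46. -58.]
115 180 [-15.  14. -30.   0. -46. -50.]
115 270 [-20.  21. -19.   0. -49. -45.]
135 0 [-12.  23. -17.   0. -50. -33.]
135 90 [ -7.  16. -28.   0. -46. -38.]
135 180 [-15.  14. -30.   0. -46. -30.]
135 270 [-20.  21. -19.   0. -49. -25.]
150 0 [-12.  23. -17.   0. -50. -18.]
150 90 [ -7.  16. -28.   0. -46. -23.]
150 180 [-15.  14. -30.   0. -46. -15.]
150 270 [-20.  21. -19.   0. -49. -10.]
```

The hole gives a knob angle of 38.9° at 62.3 mm and the knob itself gives 39.1° at 61.8 mm. The stylus is 45.4 mm from the middle hole. All of these fit the given sizes. Now I'll grip the knob and start the turn.

```bash
cat >> h.py <<'E'
C=np.array([.4729,-.3125]);YAW=11.94
def kn(a,r=.062): a=np.radians(a);return C+r*np.array([np.cos(a),np.sin(a)])
E
python3 - <<'E'
from h import *
p=kn(39.)
robot.move_gripper(.45)
robot.goto([*p,.17],R(135));robot.servo_line([*p,.079],speed=.12)
print(robot.read_force());robot.move_gripper(0)
print("w",robot.read_grip_width()*88,robot.read_finger_force(),np.round(robot.read_force(),1),robot.read_t())
for a in (27,15,3,-9,-21,-33,-45,-57):
    robot.servo_line([*kn(a),.079],speed=.08)
    F=np.array(robot.read_force());er=(kn(a)-C)/.062
    print(a,"F",F.round(1),"rad",round(F[:2]@er,1),np.round(np.array(robot.read_position())[:2]-kn(a),4),round(robot.read_t(),2))
E
```

```text
[ 0.83103977 -0.09771296  0.16539215]
w 15.468858456678724 30.000514090061188 [-0.1  0.7  3.6] 9.1917
27 F [-0.8 -0.6  5.3] rad -1.0 [ 0.0004 -0.0007] 9.5
15 F [-1.3 -0.5  6.7] rad -1.4 [ 0.0001 -0.0007] 9.81
3 F [-1.5 -0.6  6. ] rad -1.5 [-0.0001 -0.0008] 10.12
-9 F [-2.5 -0.7  6.8] rad -2.4 [-0.0003 -0.0007] 10.43
-21 F [-3.2 -0.2  7.2] rad -2.9 [-0.0005 -0.0007] 10.73
-33 F [-2.8  1.8  6.8] rad -3.4 [-0.0006 -0.0005] 11.04
-45 F [-2.7  1.5  7.3] rad -3.0 [-0.0007 -0.0003] 11.35
-57 F [-2.4  3.   7.3] rad -3.8 [-0.0007 -0.0001] 11.66
```

Run:
```python
from h import *
fm=0
for a in [*np.arange(-69,-345,-12.),YAW-360]:
    robot.servo_line([*kn(a),.079],speed=.08)
    fm=max(fm,np.linalg.norm(robot.read_force()[:2]))
robot.dwell(.3)
p=np.array(robot.read_position());print("fmax",fm,robot.read_t(),(p[:2]-kn(YAW)).round(4),"w",robot.read_grip_width()*88,np.degrees(np.arctan2(*(p[:2]-C)[::-1])))
robot.move_gripper(.42);robot.servo_line([*p[:2],.17],speed=.2)
h=kn(YAW+180);z=.27
Rr=R(90);robot.goto([h[0]+.015,h[1],z],Rr);robot.dwell(.3)
i,T=Tcam("wrist");im,d=robot.grab_frame("wrist");im=im[:,:,::-1].copy();cv2.imwrite("pics/home.png",im);np.savez("pics/home.npz",T=T)
print("expected hole px",proj(i,T,[*h,.072]),"button px",proj(i,T,[*h,.047]),robot.read_t())
u,v=map(int,proj(i,T,[*h,.072]));c=im[max(0,v-60):v+80,u-90:u+110];cv2.imwrite("pics/homec.png",cv2.resize(c,None,fx=4,fy=4,interpolation=2));print(u-90,max(0,v-60))
```

```text
fmax 3.833197681256726 19.4 [-0.0001 -0.0004] w 15.429195261870284 11.638254937940939
expected hole px (np.float64(272.32882153709085), np.float64(176.9787447402547)) button px (np.float64(272.34529759646193), np.float64(173.5546646968285)) 21.675
182 116
```

View pics/homec.png

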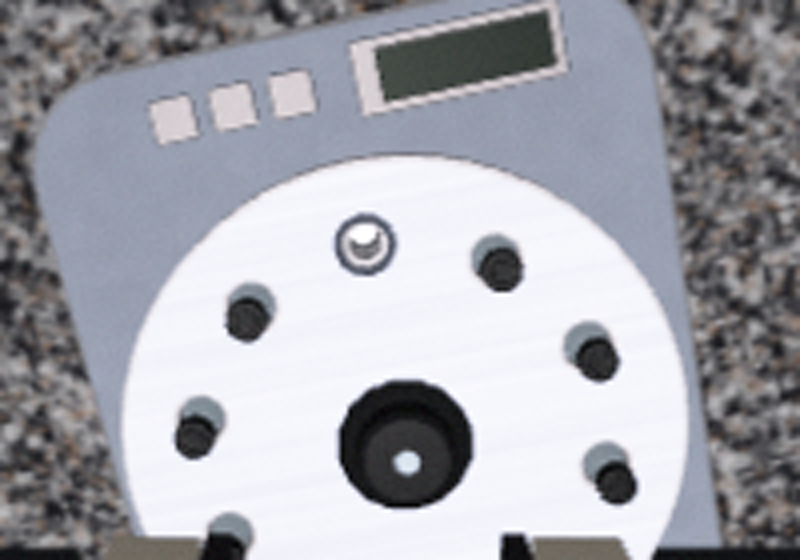

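The hole is at about (273.2,176.8) in the full frame, against (272.3,177.0) expected, and the white button shows through it, so the carousel is home. Now the stylus.

Run:
```python
from h import *
s=[.4895,.270]
p=np.array(robot.read_position());robot.servo_line([p[0],p[1],.30],speed=.3)
qs={a:robot.ik([*s,.2],R(a)) for a in (156,-24)};print({k:None if v is None else np.round(v) for k,v in qs.items()})
robot.goto([*s,.25],R(156));robot.move_gripper(.45);robot.servo_line([*s,.085],speed=.12)
print(np.round(robot.read_force(),1));robot.move_gripper(0)
print("w",robot.read_grip_width()*88,robot.read_finger_force(),np.round(robot.read_force(),1),np.round(robot.read_ft_torque(),2))
robot.servo_line([*s,.15],speed=.1);robot.servo_line([*s,.30],speed=.25)
h=kn(YAW+180);robot.goto([*h,.25],R(90));robot.servo_line([*h,.155],speed=.12);robot.dwell(.4)
i,T=Tcam("wrist");im,d=robot.grab_frame("wrist");im=im[:,:,::-1].copy();cv2.imwrite("pics/ins.png",im);np.savez("pics/ins.npz",T=T,d=d)
P=np.array(robot.read_position());print(P,"w",robot.read_grip_width()*88,robot.read_t())
print("hole px",proj(i,T,[*h,.072]),"tip px",proj(i,T,[P[0],P[1],P[2]-.067]))
u,v=map(int,proj(i,T,[*h,.072]));print(u-80,v-60);cv2.imwrite("pics/insc.png",cv2.resize(im[v-60:v+60,u-80:u+80],None,fx=5,fy=5,interpolation=2))
```

```text
{156: array([ 49.,  11., -16.,   0., -63., -73.]), -24: array([ 49.,  11., -16.,   0., -63., 107.])}
[-0.4  0.8 -0.6]
w 12.532620591263813 29.99943047761917 [0.1 0.5 0.4] [ 0.07  0.28 -0.02]
[ 0.41230619 -0.32538335  0.1552136 ] w 12.245878730636091 31.575
hole px (np.float64(272.6702971118938), np.float64(218.58444138939362)) tip px (np.float64(272.5856984096766), np.float64(224.98946501282282))
192 158
```

View pics/insc.png

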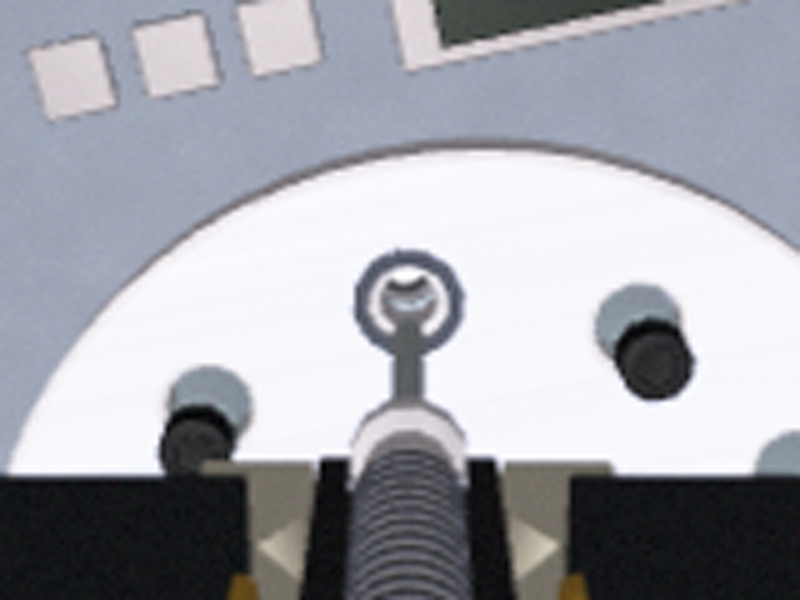

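The pin column (273.6) lines up with the hole (274). The tip appears 1–2 mm towards −x, though at this height that is ambiguous. I'll lower it to just above the rim and look again.

Run:
```python
from h import *
P=np.array(robot.read_position())
robot.servo_line([P[0],P[1],.143],speed=.05);robot.dwell(.4)
i,T=Tcam("wrist");im,d=robot.grab_frame("wrist");im=im[:,:,::-1].copy();cv2.imwrite("pics/ins2.png",im)
h=kn(YAW+180);P=np.array(robot.read_position());print(np.round(robot.read_force(),1),P)
print("hole px",proj(i,T,[*h,.072]),"tip px",proj(i,T,[P[0],P[1],P[2]-.067]))
u,v=map(int,proj(i,T,[*h,.072]));print(u-40,v-30);cv2.imwrite("pics/ins2c.png",cv2.resize(im[v-30:v+30,u-40:u+40],None,fx=10,fy=10,interpolation=2))
```

```text
[-0.1  0.6 -0. ] [ 0.4123395  -0.32540383  0.14312228]
hole px (np.float64(272.702299980364), np.float64(223.16038545112505)) tip px (np.float64(272.60070067544405), np.float64(224.96410752411896))
232 193
```

View pics/ins2c.png

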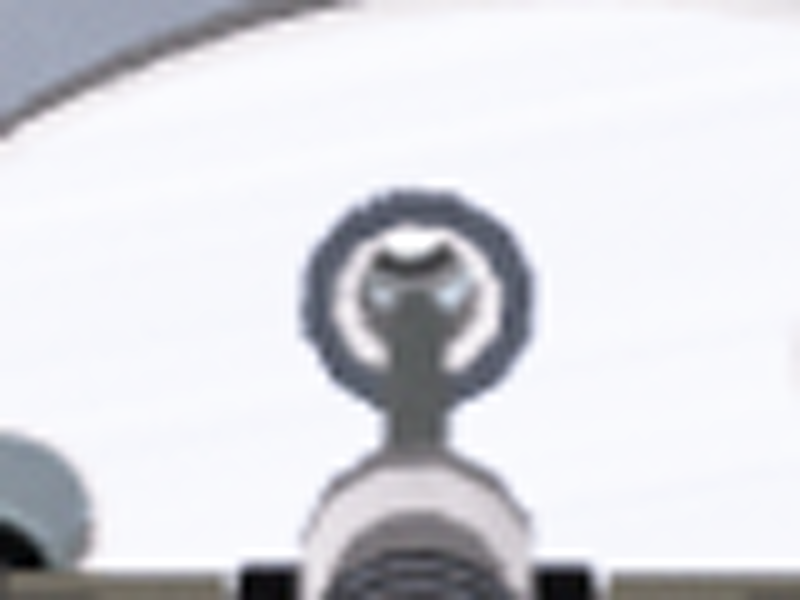

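The rim centre is at (418,300) in the crop. The round tip ends at about (418,290–318), so it is centred to within about 0.5 mm. Next I'll descend while watching the force, then press.

Run:
```python
from h import *
P=np.array(robot.read_position())
f0=np.array(robot.read_force())
z=.143
while z>.104:
    z-=.002 if z>.119 else .001
    robot.servo_line([.4123,-.3252,z],speed=.03);robot.dwell(.1)
    F=np.array(robot.read_force())-f0;print(round(z,3),robot.read_position()[2].round(4),F.round(1),round(robot.read_t(),1))
    if F[2]>9 or (F[2]>4 and z>.118) or np.hypot(*F[:2])>6: break
print(robot.read_finger_force(),robot.read_grip_width()*88)
```

```text
0.141 0.1409 [ 0.7 -0.4 -0.3] 32.8
0.139 0.139 [ 0.5 -0.3  0.1] 33.1
0.137 0.137 [ 0.8 -0.1 -0.4] 33.5
0.135 0.135 [ 0.6 -0.1 -1.1] 33.8
0.133 0.133 [-0.3 -1.5 -0.2] 34.2
0.131 0.131 [-0.5 -1.8  0.2] 34.5
0.129 0.129 [-0.1 -1.1 -0.5] 34.9
0.127 0.127 [ 0.1 -1.1 -0.2] 35.2
0.125 0.125 [ 0.4 -0.7 -0.6] 35.6
0.123 0.123 [-0.2 -0.3 -0.7] 35.9
0.121 0.121 [-0.7 -0.   0.1] 36.3
0.119 0.119 [ 0.1 -0.7 -0.7] 36.6
0.118 0.118 [-0.4 -0.4 -0.3] 37.0
0.117 0.117 [ 0.8 -0.1 -0.4] 37.3
0.116 0.116 [-0.7 -0.7  0.2] 37.7
0.115 0.1151 [ 0.1 -0.2  0.6] 38.0
0.114 0.1141 [ 0.6 -0.5  2.1] 38.4
0.113 0.1131 [-0.5 -0.4  3.6] 38.7
0.112 0.1121 [-0.2 -0.4  4.7] 39.1
0.111 0.1113 [-1.   0.3  6.8] 39.4
0.11 0.111 [-1.   1.3 11.8] 39.8
30.01032203435898 12.253609527169504
```

The force rises from 1.4 N at contact to about 5 N over 4 mm of travel, then hits a hard stop. That is the button fully down, so I'll check it holds and hand in.

Run:
```python
from h import *
robot.dwell(1.0);print(np.round(robot.read_force(),1),robot.read_position(),robot.read_finger_force(),robot.read_t())
print(robot.job_done())
```

```text
[-0.8  1.7 11.6] [ 0.41271692 -0.32550473  0.11097479] 30.010288953781128 40.7667
the job is handed in; nothing more can be done
None
```

I turned the carousel clockwise through a full turn to its home position and handed the job in at 40.8 s, with the stylus gripped at 30 N and pressing the button to its stop at about 11.6 N; the verdict was not reported back.

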